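# Hang the pot over the stove and hold its dial at the third click

### The arm

A 6-joint arm with a two-finger parallel gripper is mounted at the origin on the work surface. World frame = base frame: x ahead of the robot, y to its left, z up, the work surface at z = 0. Lengths are in m, angles in rad, forces in N, time in s.
With the tool pointing down it reaches from about 0.35 to 0.975 m from the base axis. Payload 4.9 kg.
Tool frame: the origin (TCP) lies midway between the tips of the shut fingers; the grasp point (between the pads) lies 19 mm behind it; z points along the fingers, y is the line along which they close (so a half turn about z gives the same grasp; the last joint's range is limited). The gripper opens to 85 mm and grips with 20 to 120 N. Pads are 22 mm wide; open, the fingers measure 114 mm over their backs; the gripper's body (76 mm by 85 mm) begins 54 mm behind the grasp point. The pads swing forward as they close: fully open they stand 13 mm farther back than shut.
Start: joints at [-0.119, 0.053, 1.613, -0, 1.476, -0.119], TCP at [0.625, 0, 0.231] pointing down, gripper open.
Joint ranges: [-3.01, 3.01], [-1.01, 2.22], [0.06, 2.58], [-1.02, 4.17], [0.09, 2.62], [-3.14, 3.14]. Speed limits (rad/s): [2.57, 2.57, 3.14, 3.14, 3.14, 3.14].

### API

Orientations are given as a unit quaternion [w, x, y, z].
In Python, from plant import manip gives the robot as it stands.
- The arm moves only by the tool move_arm, never from a script. Its argument "increments" is one flat list of numbers, 5 for each row, row after row: the shift along the tool's x, y, z in mm, then the turn about the tool's z in rad, then the opening, from 0 (shut) to 1 (fully open). In form: [tx, ty, tz, spin, jaw, tx, ty, tz, spin, jaw, ...]. A call has 1 to 8 rows; each row shifts and turns the commanded pose from where the row before left it, along the tool's axes as they then stand; what a row does not reach is not made up. A row lasts 1/12 s, in which the tool goes at most 41.7 mm and 7.16 degrees, less where a joint would pass 70% of its speed; a pose out of reach is approached as far as the arm can. A call with a gripper value outside its range is refused whole. The fingers move at their own pace and stop on an object; the grip force is fixed at half the most. Time passes only in rows, so rows that do not move let the fingers close. It gives the time, the measured TCP pose, the force, the opening and the grip force at its end, in the units of the state.
- manip.state(): the state, without advancing time (a new reading comes with each control period).
- manip.grab_frame(name): name is "scene" or "side" or "wrist"; returns a dict with "image" (480x640x3 uint8, blue, green, red), "fov_y" (degrees; the focal length in pixels is half the picture's height over the tangent of half this angle, whatever the lens; pixels are square), "cx", "cy" (the principal point, pixels), "eye" and "rotation" of the camera in the world; the wrist camera has in their place "T_tool_cam" (4x4, takes a point from camera to tool coordinates, whose origin is the TCP and whose axes are the flange's). Camera axes: x right, y down, z forward; pixel columns grow to the right and rows downward; lengths in m; the calibration is good to about 2 mm. A picture is of the moment at which its call begins: read the wrist's pose just before it. There is no depth.
- manip.job_done(): hands the job in; it is judged then, once.
The state is a dict: "time": time; "joint_pos": joint angles; "joint_vel": joint speeds; "joint_efforts": joint torques, N m; "tool_pos": TCP position; "tool_rot": TCP orientation; "contact_force": force on the tool from outside, world axes, zero at the start; "ft_torque": the same for the moment, N m; "gripper_width": opening from 0.0 (shut) to 1.0 (fully open); "grasp_force": force on a finger pad.
Only numpy, scipy, OpenCV 4.12 (cv2) and the standard library are available. Lean on these libraries where they do the work, as an engineer would, in place of code of your own. Each camera call takes 0.05 s, during which the arm holds its last target. There are 200 camera calls.

### The job

Hang the small bail-handled pot on the hook above the stove's burner by the wire of its bail and let go of it, so that it hangs freely. Then press the bar of the stove's spring-return dial down past its first two clicks to the third, keep it there for at least a second, and finish while still holding it at the third click: do not let go at the end. Leave everything else where it is.

Things in the scene. Friction and masses are not known exactly. Their poses are not given: they have to be found in the camera images.
- stove: Low tabletop dual-fuel stove, fixed: steel box 260 (x) by 320 (y) by 75 mm high. Origin: centre of its underside, on the table. Its -x face is the front, towards the robot, with a black control panel and the dial; a single burner with a grate, up to 87 mm high, is at x -10, y +60 mm. Yaw varies.
- hook: Steel hook fixed on the stove; origin and axes are the stove's. A post at x +90, y +60 mm, 239 mm high; from it a wire of 4 mm radius runs to -x over y +60: centre line level at z 235 mm to x +15, down to a V bottom at x -10 (z 223), up to its open tip at x -35 (z 241, top 245). Nothing stands above it.
- hook_seat (a point): The bottom of the hook's V, over the burner: where the centre of the bail's wire lies when the pot hangs (230 mm over the table). Axes as the stove's; the hook's tip points to -x, its wire runs along x.
- pot: Small loose aluminium pot, 90 mm across, 60 mm high, 0.28 kg, starting on either side of the stove. Origin: centre of the underside. Its stiff steel bail (wire radius 3 mm, does not fold) lies in the pot's y-z plane: upright at y +-46 to 85 mm high, then two straight slopes to an apex at 125 mm. Hanging, its yaw equals the stove's or is half a turn off, its underside 105 mm over the table.
- pot_bail (a point): Centre line of the bail's wire at its apex, 125 mm above the pot's underside; the hook goes under it.
- pot_grip (a point): Middle of the upright wooden grip block on the bail's apex, 150 mm above the pot's underside; axes as the pot's. The block is 14 mm thick along x, 26 mm wide along y, and reaches from 128 to 168 mm above the underside.
- dial (a joint): Angle of the dial, rad: 0 at rest, grows as its bar is pressed down. Clicks (detents, felt as dips in the push) at 0.25, 0.50 and 0.75; hard stop at 0.85. Let go, it springs back to 0. The push on the bar grows from about 3 N at rest to 6 to 8 N at the third click, up to 9 N between clicks.
- dial_axis (a point): Axis of the dial, a steel disc of 26 mm radius on the stove's front, turning about the stove's x; in the stove's frame x -131, y -70, z 50 mm. An arm runs from it to -y, at rest 0.4 rad above level, to the bar, 55 mm from the axis. At joint angle q the bar's centre is at y = -70 - 55 cos(0.4 - q), z = 50 + 55 sin(0.4 - q) mm in the stove's frame.
- dial_bar (a point): Where to press, from above: middle of the 45 mm length of the dial's bar (16 mm thick, along stove x, beginning at the stove's front), 28 mm in front of the front face; at rest the bar's topmost line, 79 mm over the table. It turns with the dial and ends about 40 mm lower. White ticks on the panel mark rest and the three clicks, the third longest.
- mug: White ceramic mug, 80 mm across, 90 mm high, loose; origin at the centre of its underside. A bystander that may stand on either side of the stove.
- bowl: Stainless steel bowl, 170 mm across, 70 mm high, loose bystander.
- plate: White ceramic plate, 200 mm across, 20 mm high, loose bystander.
- scoop: Clear plastic scoop, 190 mm long, 35 mm high, loose bystander in front of the stove.
- can_opener: Steel can opener, about 175 mm long, 22 mm high, loose bystander in front of the stove.

How it is judged:
By the outcome, as a careful person would: the job done as asked, in the order asked, and still so for the second after the job is handed in, while the arm keeps its last pose, push and grip.
It also fails if it takes over 58 s, if anything falls off the work surface, if the arm or the gripper's body presses on something with over 40 N, if the wrist force passes 120 N, or if a joint passes its speed limit or range.

## Working session

There is one attempt and no reset: what is moved stays moved. The work goes in short steps, Python scripts to look and compute and a tool call to move; the robot and the scene stay as the last step left them, time stands still between calls to the robot, and variables do not carry over. Pictures are saved under pics/ and viewed, at most 10 in all, crops included, and the job is handed in when it is done.

Besides the shell and the picture viewer there is one more tool, called after "Request:" as a command line: name --argument value ..., lists and objects as JSON in quotes. move_arm: Moves the arm, as the interface text tells. Its arguments: {"type":"object","properties":{"increments":{"type":"array"}},"required":["increments"]}

```bash
mkdir -p pics
cat > h.py <<'E'
import numpy as np, cv2, pickle
from plant import manip
from scipy.spatial.transform import Rotation as R
def grab(n,f=None):
    s=manip.state(); d=manip.grab_frame(n)
    if n=='wrist':
        q=np.array(s['tool_rot']); r=R.from_quat(q[[1,2,3,0]]).as_matrix()
        T=np.array(d['T_tool_cam']); d['rotation']=r@T[:3,:3]; d['eye']=r@T[:3,3]+np.array(s['tool_pos'])
    d['rotation']=np.array(d['rotation']);d['eye']=np.array(d['eye'])
    if f: cv2.imwrite('pics/'+f+'.png',d['image']); pickle.dump(d,open('pics/'+f+'.pkl','wb'))
    return d
def load(f): return pickle.load(open('pics/'+f+'.pkl','rb'))
def foc(d): return 240/np.tan(np.radians(d['fov_y'])/2)
def ray(d,u,v):
    r=d['rotation']@np.array([(u-d['cx'])/foc(d),(v-d['cy'])/foc(d),1]); return d['eye'],r/np.linalg.norm(r)
def onz(d,u,v,z):
    e,r=ray(d,u,v); return e+r*(z-e[2])/r[2]
def proj(d,p):
    c=d['rotation'].T@(np.array(p)-d['eye']); return c[:2]/c[2]*foc(d)+[d['cx'],d['cy']]
def tri(*rs):
    A=0;b=0
    for e,r in rs:
        P=np.eye(3)-np.outer(r,r);A=A+P;b=b+P@e
    p=np.linalg.solve(A,b); return p,[np.linalg.norm((np.eye(3)-np.outer(r,r))@(p-e)) for e,r in rs]
E
python3 - <<'E'
from h import *
for n in ['scene','side','wrist']:
    d=grab(n,n+'0'); print(n,d['eye'].round(3),d['fov_y'],d['cx'],d['cy'],d['rotation'].round(3).tolist(),[k for k in d])
s=manip.state();print(s)
E
```

```text
scene [ 1.048 -0.17   1.01 ] 53.096136572858626 319.575307484669 245.7268208681738 [-0.22, 0.79, 0.55, -0.161] ['image', 'fov_y', 'cx', 'cy', 'eye', 'rotation']
side [-0.279  0.96   1.079] 43.34154949681181 319.9881942600669 235.03278478634857 [0.162, -0.303, 0.841, -0.418] ['image', 'fov_y', 'cx', 'cy', 'eye', 'rotation']
wrist [0.624 0.074 0.374] 69.28070535692443 323.79226758934135 241.26473636922879 [[1.0, 0.0, -0.002], [0.0, -0.959, -0.285], [-0.002, 0.285, -0.959]] ['image', 'fov_y', 'cx', 'cy', 'T_tool_cam', 'rotation', 'eye']
{'time': 0.15, 'joint_pos': array([-1.19034747e-01,  5.32146458e-02,  1.61400508e+00,  1.15839695e-05,
        1.47598555e+00, -1.18992714e-01]), 'joint_vel': array([ 0.00053816, -0.00211022, -0.00375654, -0.00016044,  0.00134061,
        0.00206498]), 'joint_efforts': array([ 5.10442842e-04, -3.94241810e+01, -3.70721948e+01, -1.15854355e-04,
        4.61802789e-03,  5.00508997e-05]), 'tool_pos': array([6.24506837e-01, 4.09279623e-05, 2.30323761e-01]), 'tool_rot': array([-6.37373518e-04,  7.07121803e-01,  7.07091299e-01, -4.93886923e-04]), 'contact_force': array([-0.06897243,  0.14890765,  0.22011389]), 'ft_torque': array([-0.02191515,  0.01401084, -0.01352801]), 'grasp_force': 0.0, 'gripper_width': 0.997638066693678}
```

View pics/scene0.png

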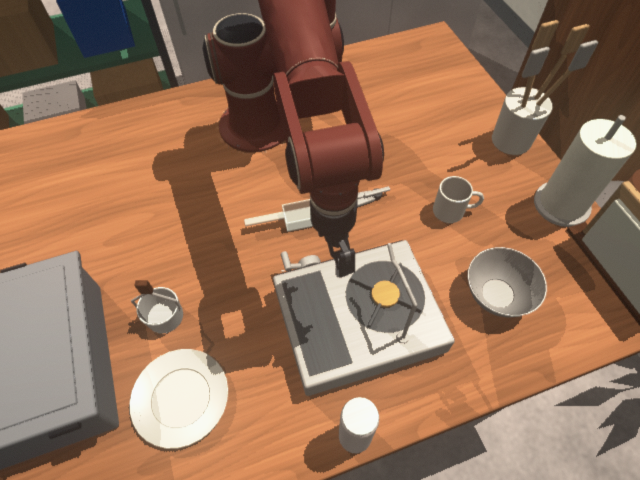

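View pics/side0.png

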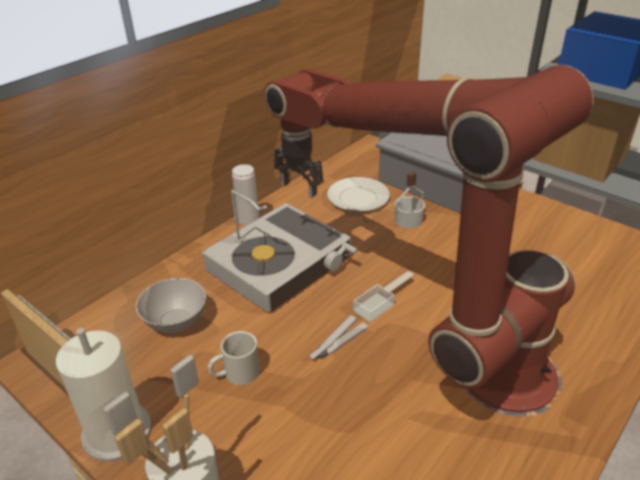

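Scene picture: the pot is at about (160,310) with its grip at (145,287), and the stove's top corners are at about (275,290), (410,243), (451,347), (305,388). The hook post is near (404,340) and the dial bar near (285,260). Side picture, blurred: the pot is at (410,208), its grip at (411,178), and the hook at (236,195).

```bash
python3 - <<'E'
s=open('h.py').read().replace("    d['rotation']=np.array(d['rotation']);","    else: d['rotation']=R.from_quat(np.array(d['rotation'])[[1,2,3,0]]).as_matrix()\n    d['rotation']=np.array(d['rotation']);")
open('h.py','w').write(s)
E
python3 - <<'E'
from h import *
for n in ['scene0','side0']:
    d=load(n); d['rotation']=R.from_quat(np.array(d['rotation'])[[1,2,3,0]]).as_matrix(); pickle.dump(d,open('pics/'+n+'.pkl','wb'))
d=load('scene0');s=load('side0')
c=[onz(d,u,v,.075) for u,v in [(275,290),(410,243),(451,347),(305,388)]]
for p in c: print('corner',p.round(3),proj(s,p).round(0))
for i in range(4):
    e=c[(i+1)%4]-c[i]; print(np.linalg.norm(e).round(3),np.degrees(np.arctan2(e[1],e[0])).round(1))
print('grip tri',tri(ray(d,145,287),ray(s,411,178)))
print('pot rim',onz(d,158,302,.06).round(3))
I=d['image']
a=cv2.resize(I[235:400,260:460],None,fx=2.4,fy=2.4,interpolation=cv2.INTER_CUBIC)[:396,:480]
b=cv2.resize(I[265:345,115:195],None,fx=4,fy=4,interpolation=cv2.INTER_CUBIC)
o=np.zeros((396,800,3),np.uint8);o[:,:480]=a;o[:320,480:800]=b;cv2.imwrite('pics/crop0.png',o)
E
```

```text
corner [ 0.576 -0.112  0.075] [340. 229.]
corner [0.57  0.214 0.075] [260. 290.]
corner [0.822 0.183 0.075] [203. 245.]
corner [ 0.797 -0.12   0.075] [285. 201.]
0.325 91.0
0.254 -6.9
0.304 -94.7
0.222 177.8
grip tri (array([ 0.51229216, -0.36100143,  0.14641941]), [np.float64(0.0017372303664489198), np.float64(0.0017372303664488753)])
pot rim [ 0.507 -0.358  0.06 ]
```

View pics/crop0.png

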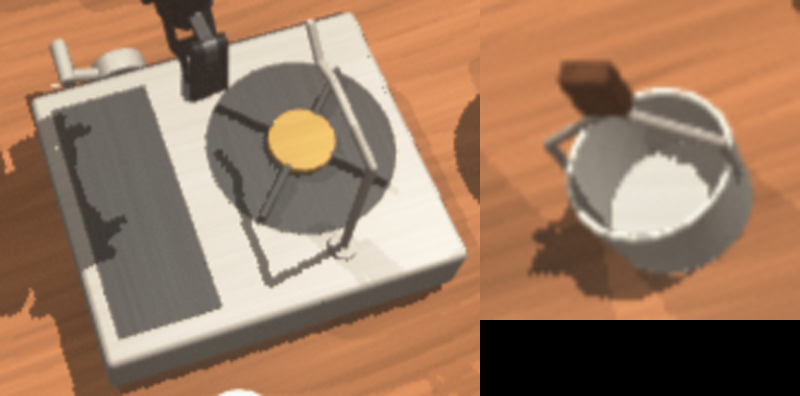

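The crop shows the stove's top corners at (33,98), (350,13), (467,255) and (107,362). The bail's shoulders are at (550,143) and (736,146), and the block's centre is at (596,88).

Run:
```python
from h import *
d=load('scene0');s=load('side0')
f=lambda x,y:(x/2.4+260,y/2.4+235)
g=lambda x,y:((x-480)/4+115,y/4+265)
c=[onz(d,*f(u,v),.075) for u,v in [(33,98),(350,13),(467,255),(107,362)]]
for i in range(4):
    e=c[(i+1)%4]-c[i]; print(c[i].round(4),np.linalg.norm(e).round(3),np.degrees(np.arctan2(e[1],e[0])).round(1))
C=np.mean(c,0); print('centre',C.round(4))
a=onz(d,*g(550,143),.085);b=onz(d,*g(736,146),.085)
print('shoulders',a,b,np.linalg.norm(a-b),np.degrees(np.arctan2(*(b-a)[[1,0]])))
print('gripblock',onz(d,*g(596,88),.150), 'rimcentre',onz(d,*g(650,163),.060))
m=cv2.inRange(cv2.cvtColor(d['image'],cv2.COLOR_BGR2HSV),(15,120,120),(30,255,255));m[:, :360]=0;m[:,410:]=0;m[:270]=0;m[320:]=0
M=cv2.moments(m,True);u,v=M['m10']/M['m00'],M['m01']/M['m00'];print('cap',u,v,M['m00'],onz(d,u,v,.083))
# tri with side: cap
m=cv2.inRange(cv2.cvtColor(s['image'],cv2.COLOR_BGR2HSV),(15,120,100),(30,255,255));m[:, :245]=0;m[:,285:]=0;m[:235]=0;m[270:]=0
M=cv2.moments(m,True);u2,v2=M['m10']/M['m00'],M['m01']/M['m00'];print(u2,v2,M['m00'],tri(ray(d,u,v),ray(s,u2,v2)))
```

```text
[ 0.5418 -0.1038  0.075 ] 0.312 86.6
[0.5604 0.2077 0.075 ] 0.254 -2.7
[0.814  0.1955 0.075 ] 0.316 -93.8
[ 0.7933 -0.1195  0.075 ] 0.252 176.4
centre [0.6774 0.045  0.075 ]
shoulders [ 0.49914473 -0.40352254  0.085     ] [ 0.53555005 -0.31102382  0.085     ] 0.09940503002562531 68.51657076789161
gripblock [ 0.51528788 -0.36074086  0.15      ] rimcentre [ 0.51534418 -0.36066335  0.06      ]
cap 385.2800718132855 293.113105924596 557.0 [0.66943569 0.10614535 0.083     ]
262.6083916083916 252.61888111888112 286.0 (array([0.66773069, 0.10665029, 0.07979686]), [np.float64(0.0005971797311153508), np.float64(0.0005971797311153217)])
```

Request:
move_arm --increments '[-36,-11,0,0,1,-36,-11,0,0,1,-36,-11,0,0,1,-36,-11,0,0,1,-36,-11,0,0,1,-36,-11,0,0,1,-36,-11,0,0,1,-36,-11,0,0,1]'

```text
time: 0.82
tool_pos: [0.536, -0.2895, 0.231]
tool_rot: [-0.0, 0.707, 0.707, -0.0]
contact_force: [1.6, 0.6, 0.0]
gripper_width: 1.001
grasp_force: 0.0
```

Request:
move_arm --increments '[-36,-11,0,0,1,-36,-10,0,0,1,0,0,0,-0.12,1,0,0,0,-0.12,1,0,0,0,-0.12,1,0,0,0,-0.12,1,0,0,0,-0.12,1,0,0,0,-0.12,1]'

```text
time: 1.48
tool_pos: [0.5157, -0.3599, 0.2307]
tool_rot: [-0.0, 0.41, 0.912, 0.0]
contact_force: [-0.2, -0.5, -0.1]
gripper_width: 0.998
grasp_force: 0.0
```

Request:
move_arm --increments '[0,0,0,-0.12,1,0,0,0,-0.12,1,0,0,0,-0.12,1,0,0,0,-0.12,1,0,0,0,0,1,0,0,0,0,1]'

```text
time: 1.98
tool_pos: [0.5159, -0.3599, 0.2309]
tool_rot: [-0.0, 0.186, 0.983, 0.0]
contact_force: [-0.0, -0.8, 0.2]
gripper_width: 1.003
grasp_force: 0.0
```

Run:
```python
from h import *
d=grab('wrist','w1'); s=manip.state(); print(s['time'],s['tool_pos'],s['tool_rot'],s['contact_force'],s['joint_pos'])
print('expected grip',proj(d,[.515,-.3607,.15]),'top',proj(d,[.515,-.3607,.168]),'rim',proj(d,[.515,-.3607,.06]))
```

```text
2.0333 [ 0.51586232 -0.35989669  0.23099131] [-2.35992327e-04  1.85717002e-01  9.82603237e-01  1.33185673e-04] [-0.50330743 -0.39128992 -0.34517077] [-7.27388072e-01  6.25983129e-02  1.60311726e+00 -1.45779384e-05
  1.47641885e+00 -1.92457999e+00]
expected grip [320.92371859 250.06486192] top [320.71079886 258.87132812] rim [321.64702117 220.14870629]
```

View pics/w1.png

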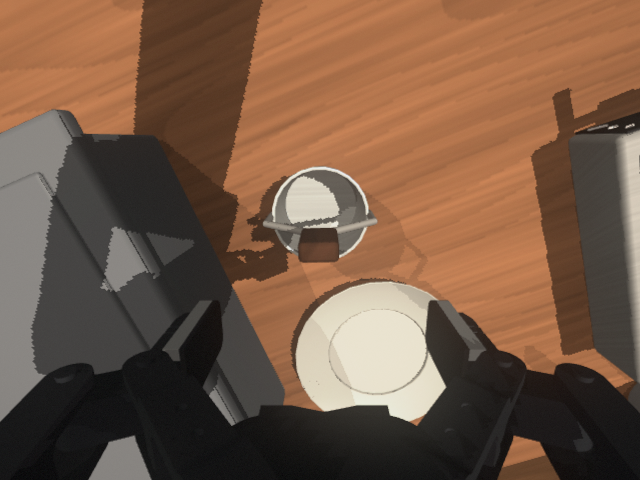

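The wrist picture shows the block at columns 299–339 and rows 228–262. The bail's shoulders are at about (268,224) and (374,220), and the rim is centred at (321,213).

Run:
```python
from h import *
d=load('w1')
a=onz(d,268,223.5,.085);b=onz(d,374.5,219.5,.085);v=b-a
print(a,b,np.linalg.norm(v),np.degrees(np.arctan2(v[1],v[0])),(a+b)/2)
I=d['image']; h=cv2.cvtColor(I,cv2.COLOR_BGR2HSV)
m=((h[...,2]<110)&(h[...,0]<15)&(h[...,1]>90)).astype(np.uint8); m[:225]=0;m[268:]=0;m[:,:293]=0;m[:,345:]=0
n,l,st,ce=cv2.connectedComponentsWithStats(m); print(st,ce.round(1))
r=cv2.minAreaRect(np.argwhere(l==1+st[1:,4].argmax())[:,::-1].astype(np.float32)); print(r)
for v in (258,262): print(v,onz(d,319,v,.168))
print('toolyaw',np.degrees(2*np.arctan2(.185717,.982603)))
```

```text
[ 0.49557981 -0.40238858  0.085     ] [ 0.52563676 -0.31614408  0.085     ] 0.09133200469713998 70.78611431499722 [ 0.51060828 -0.35926633  0.085     ]
[[     0      0    640    480 305946]
 [   298    228     41     34   1254]] [[319.5 239.5]
 [318.6 245.4]]
((318.0, 244.5), (33.0, 40.0), 90.0)
258 [ 0.51406392 -0.36149112  0.168     ]
262 [ 0.51655608 -0.36247981  0.168     ]
toolyaw 21.40588169502188
```

Request:
move_arm --increments '[2,0,16,-0.02,1,0,0,20,0,1,0,0,20,0,1,0,0,20,0,1,0,0,12,0,1,0,0,8,0,1,0,0,0,0,0,0,0,0,0,0]'

```text
time: 2.7
tool_pos: [0.5143, -0.3594, 0.1356]
tool_rot: [0.0, 0.175, 0.985, -0.0]
contact_force: [0.4, -0.3, 0.4]
gripper_width: 0.748
grasp_force: 0.0
```

Request:
move_arm --increments '[0,0,0,0,0,0,0,0,0,0,0,0,0,0,0,0,0,0,0,0,0,0,0,0,0,0,0,0,0,0,0,0,0,0,0]'

```text
time: 3.28
tool_pos: [0.5147, -0.3602, 0.1368]
tool_rot: [0.001, 0.175, 0.985, -0.001]
contact_force: [-0.5, -2.7, 4.9]
gripper_width: 0.291
grasp_force: 60.0
```

Request:
move_arm --increments '[0,0,-8,0,0,0,0,-18,0,0,0,0,-24,0,0,0,0,-26,0,0,0,0,-26,0,0,0,0,-22,-0.05,0,0,0,-12,-0.1,0,0,0,-4,-0.1,0]'

```text
time: 3.95
tool_pos: [0.5146, -0.359, 0.2776]
tool_rot: [0.001, 0.048, 0.999, -0.0]
contact_force: [-0.8, 0.1, -2.7]
gripper_width: 0.293
grasp_force: 59.2
```

Request:
move_arm --increments '[0,8,0,-0.043,0,-1,18,0,0,0,-1,26,0,0,0,-1,30,0,0,0,-1,30,0,0,0,-1,30,0,0,0,-1,30,0,0,0,-1,30,0,0,0]'

```text
time: 4.62
tool_pos: [0.532, -0.1548, 0.2735]
tool_rot: [-0.002, 0.029, 1.0, 0.001]
contact_force: [1.3, 0.2, -2.9]
gripper_width: 0.295
grasp_force: 59.4
```

Request:
move_arm --increments '[-1,30,0,0,0,-1,30,0,0,0,-1,30,0,0,0,-1,30,0,0,0,-1,30,0,0,0,-1,28,0,0,0,-1,25,0,0,0,-1,20,0,0,0]'

```text
time: 5.28
tool_pos: [0.5522, 0.0674, 0.2736]
tool_rot: [-0.002, 0.029, 1.0, 0.001]
contact_force: [-0.0, -0.3, -2.7]
gripper_width: 0.294
grasp_force: 59.3
```

Request:
move_arm --increments '[-2,14,0,0,0,-1,10,0,0,0,-1,6,0,0,0,0,0,0,0,0,0,0,0,0,0,0,0,0,0,0]'

```text
time: 5.78
tool_pos: [0.5595, 0.0932, 0.275]
tool_rot: [-0.0, 0.029, 1.0, -0.0]
contact_force: [-0.4, -0.4, -2.1]
gripper_width: 0.299
grasp_force: 59.3
```

Run:
```python
from h import *
d=grab('scene','s2');g=grab('wrist','w2'); e=grab('side','d2'); s=manip.state(); print(s['time'],s['tool_pos'],s['tool_rot'],s['contact_force'],s['gripper_width'],s['grasp_force'])
I=[cv2.resize(x[a:b,c:f],(w,300*1),interpolation=cv2.INTER_CUBIC) for x,a,b,c,f,w in [(d['image'],180,400,250,470,300),(e['image'],130,330,180,380,300)]]
o=np.hstack(I); o2=cv2.resize(g['image'],(400,300)); z=np.zeros((600,800,3),np.uint8); z[:300,:600]=o; z[300:,:400]=o2; cv2.imwrite('pics/m2.png',z)
```

```text
5.9333 [0.55967936 0.09310546 0.27529396] [-6.00077851e-05  2.95462794e-02  9.99563410e-01 -5.61852734e-05] [ 0.16932106  0.08573204 -3.65729026] 0.29146495970770037 59.293232560157776
```

View pics/m2.png

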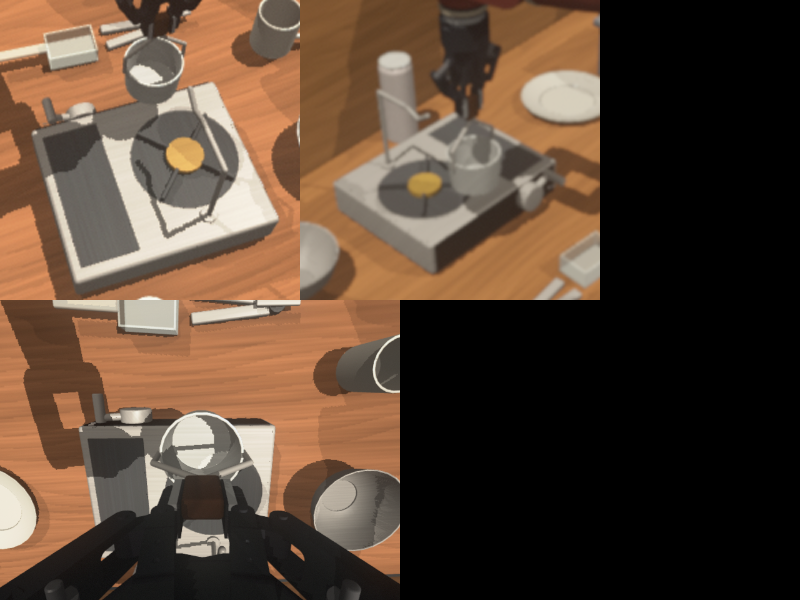

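Top left (scene): the pot is held in front of the hook. Bottom (wrist): the pot hangs upright, its bail shoulders symmetric at (158,463) and (252,463), and the block is at column 205. Next I check the stove and hook model against the pixels.

```bash
cat >> h.py <<'E'
Y=np.radians(-3.4); SC=np.array([.6774,.045,0])
def st(x,y,z): 
    c,s=np.cos(Y),np.sin(Y); return SC+np.array([c*x-s*y,s*x+c*y,z*1000])/1 if 0 else SC+np.array([c*x-s*y,s*x+c*y,z])/1000
E
python3 - <<'E'
from h import *
d=load('scene0');s=load('side0')
I=d['image']
def crop(p): return (p-[260,235])*2.4
for n,p,m in [('tip',(-35,60,241),(313,22)),('post top',(90,60,235),(372,165)),('post base',(90,60,75),(340,247)),('barend',(-175,-120.7,71.4),(57,45))]:
    w=st(*p); print(n,w.round(4),crop(proj(d,w)).round(1),'meas',m,'worldmeas',onz(d,m[0]/2.4+260,m[1]/2.4+235,w[2]).round(4))
w=load('w2'); t=np.array([.5597,.0931,.2753])
print('tool pts in w2',[(proj(w,t+[0,0,dz])/1.6+[0,300]).round(1) for dz in (-.011,.019,.04)])
print('shoulders', [onz(w,u*1.6,(v-300)*1.6,.139+.085).round(4) for u,v in((158,463),(252,463))])
print('rim',onz(w,201*1.6,(452-300)*1.6,.139+.06))
E
```

```text
tip [0.646 0.107 0.241] [310.3  24.8] meas (313, 22) worldmeas [0.6444 0.11   0.241 ]
post top [0.7708 0.0996 0.235 ] [371.2 168.2] meas (372, 165) worldmeas [0.7687 0.1012 0.235 ]
post base [0.7708 0.0996 0.075 ] [341.8 247.1] meas (340, 247) worldmeas [0.7702 0.0982 0.075 ]
barend [ 0.4955 -0.0651  0.0714] [57.9 46.6] meas (57, 45) worldmeas [ 0.4936 -0.0654  0.0714]
tool pts in w2 [array([200.9, 484.3]), array([200.6, 504.3]), array([200.3, 524. ])]
shoulders [array([0.5541, 0.0521, 0.224 ]), array([0.5594, 0.1417, 0.224 ])]
rim [0.55311909 0.09316319 0.199     ]
```

Request:
move_arm --increments '[0,6,0,0,0,0,8,0,0,0,0,4,0,0,0,-6,0,0,0,0,-12,0,0,0,0,-14,0,0,0,0,-14,0,0,0,0,0,0,0,0,0]'

```text
time: 6.6
tool_pos: [0.6086, 0.1089, 0.275]
tool_rot: [0.0, 0.029, 1.0, -0.0]
contact_force: [-0.7, 0.5, -2.9]
gripper_width: 0.291
grasp_force: 59.4
```

Request:
move_arm --increments '[-10,0,0,0,0,-14,0,0,0,0,-14,0,0,0,0,-14,0,0,0,0,-10,0,0,0,0,-5,0,0,0,0,0,0,0,0,0,0,0,0,0,0]'

```text
time: 7.27
tool_pos: [0.6733, 0.1054, 0.2751]
tool_rot: [-0.0, 0.029, 1.0, -0.0]
contact_force: [-0.3, 0.2, -3.3]
gripper_width: 0.295
grasp_force: 59.4
```

Run:
```python
from h import *
d=grab('scene','s3');e=grab('side','d3');g=grab('wrist','w3'); s=manip.state(); print(s['time'],s['tool_pos'],s['tool_rot'],s['contact_force'])
I=[cv2.resize(x[a:b,c:f],(400,400),interpolation=cv2.INTER_CUBIC) for x,a,b,c,f in [(d['image'],210,370,310,470),(e['image'],140,300,190,350)]]
cv2.imwrite('pics/m3.png',np.hstack(I))
t=s['tool_pos']
print('seat/tip in crops',[(proj(d,st(*p))-[310,210])*2.5 for p in((-10,60,223),(-35,60,241))],[(proj(e,st(*p))-[190,140])*2.5 for p in((-10,60,223),(-35,60,241))])
```

```text
7.4167 [0.67308094 0.10544151 0.27547317] [-6.41914554e-05  2.87751427e-02  9.99585908e-01  2.18508878e-05] [ 0.64254298 -0.51188098 -1.93408946]
seat/tip in crops [array([207.57486277, 127.92214921]), array([198.22595802,  88.35091149])] [array([168.73912138, 168.97020603]), array([184.00307662, 163.4535268 ])]
```

View pics/m3.png

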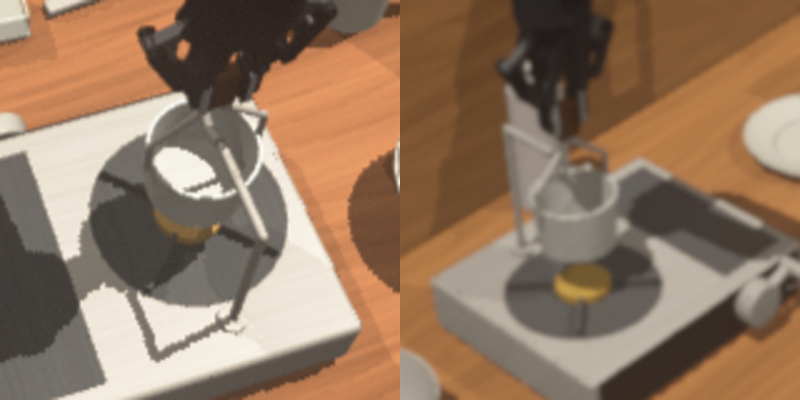

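Both views show the hook's wire running under the bail apex and over the pot's rim, with no contact. Next I lower the pot.

Request:
move_arm --increments '[0,0,6,0,0,0,0,8,0,0,0,0,7,0,0,0,0,5,0,0,0,0,3,0,0,0,0,0,0,0]'

```text
time: 7.92
tool_pos: [0.6729, 0.1057, 0.2454]
tool_rot: [-0.001, 0.029, 1.0, 0.0]
contact_force: [-1.1, 1.7, -2.6]
gripper_width: 0.294
grasp_force: 59.6
```

Request:
move_arm --increments '[0,0,2,0,0,0,0,0,0,0]'

```text
time: 8.08
tool_pos: [0.6735, 0.1056, 0.2453]
tool_rot: [0.0, 0.029, 1.0, 0.0]
contact_force: [-4.2, 1.5, 1.3]
gripper_width: 0.296
grasp_force: 60.1
```

Request:
move_arm --increments '[0,0,2,0,0,0,0,0,0,0]'

```text
time: 8.25
tool_pos: [0.6737, 0.1057, 0.245]
tool_rot: [0.001, 0.029, 1.0, 0.0]
contact_force: [-5.8, 0.7, 6.5]
gripper_width: 0.298
grasp_force: 60.8
```

Request:
move_arm --increments '[2,0,-2,0,0,2,0,0,0,0,2,0,0,0,0,0,0,0,0,0]'

```text
time: 8.58
tool_pos: [0.6689, 0.106, 0.2453]
tool_rot: [0.002, 0.029, 1.0, 0.001]
contact_force: [3.8, 2.0, 1.8]
gripper_width: 0.293
grasp_force: 59.8
```

Request:
move_arm --increments '[0,0,2,0,0,0,0,1,0,0,0,0,0,0,0]'

```text
time: 8.83
tool_pos: [0.6691, 0.106, 0.245]
tool_rot: [0.003, 0.029, 1.0, 0.001]
contact_force: [0.8, 2.0, 7.7]
gripper_width: 0.298
grasp_force: 61.0
```

Request:
move_arm --increments '[0,0,-2,0,0,1,0,0,0,0,0,0,0,0,0,0,0,0,0,0.36,0,0,0,0,0.42,0,0,0,0,0.5,0,0,0,0,0.6,0,0,0,0,0.6]'

```text
time: 9.5
tool_pos: [0.6661, 0.1055, 0.2425]
tool_rot: [-0.001, 0.029, 1.0, -0.0]
contact_force: [-0.2, 0.0, -0.1]
gripper_width: 0.598
grasp_force: 0.0
```

Run:
```python
from h import *
d=grab('scene','s4');e=grab('side','d4');g=grab('wrist','w4'); s=manip.state(); print(s['time'],s['tool_pos'],s['contact_force'],s['gripper_width'])
I=[cv2.resize(x[a:b,c:f],(400,400),interpolation=cv2.INTER_CUBIC) for x,a,b,c,f in [(d['image'],210,370,310,470),(g['image'],120,480,140,500)]]
cv2.imwrite('pics/m4.png',np.hstack(I))
```

```text
9.65 [0.66639249 0.10562381 0.24301162] [-0.39267273  0.53860527 -0.16479782] 0.6008236788539836
```

View pics/m4.png

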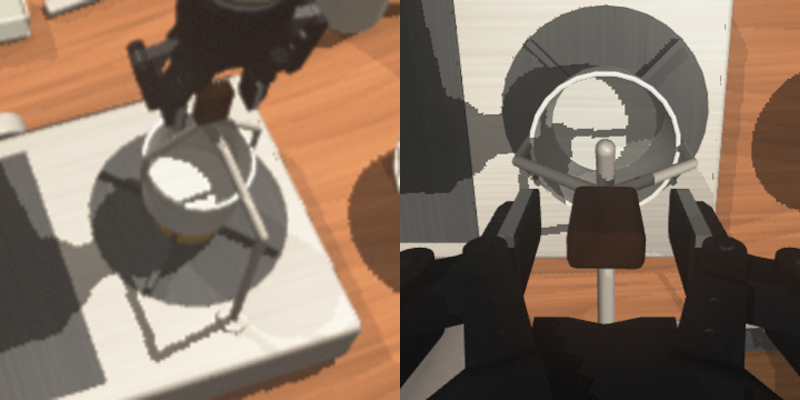

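The scene crop and wrist view show the pot hanging free on the hook. The hook tip (605,147) passes under the apex and both pads are clear of the block. Next I rise straight up and go to the dial.

Request:
move_arm --increments '[0,0,-5,0,0.6,0,0,-10,0,0.6,0,0,-20,0,0.6,0,0,-25,0,0.6,0,0,-20,0,0.6,0,0,-10,0,0.6]'

```text
time: 10.15
tool_pos: [0.6677, 0.1058, 0.3386]
tool_rot: [0.003, 0.029, 1.0, 0.0]
contact_force: [1.3, -0.2, -0.1]
gripper_width: 0.604
grasp_force: 0.0
```

Request:
move_arm --increments '[15,-18,0,0,0,20,-25,0,0,0,20,-25,0,0,0,20,-25,0,0,0,20,-25,0,0,0,20,-25,0,0,0,20,-22,0,0,0,13,-17,0,0,0]'

```text
time: 10.82
tool_pos: [0.5067, -0.0687, 0.3337]
tool_rot: [0.0, 0.029, 1.0, -0.0]
contact_force: [0.5, 1.0, 0.2]
gripper_width: -0.004
grasp_force: 0.0
```

Request:
move_arm --increments '[0,0,15,0,0,0,0,30,0,0,0,0,35,0,0,0,0,35,0,0,0,0,30,0,0,0,0,25,0,0,0,0,15,0,0,0,0,0,0,0]'

```text
time: 11.48
tool_pos: [0.5054, -0.0661, 0.1429]
tool_rot: [-0.004, 0.029, 1.0, 0.001]
contact_force: [-1.4, 0.0, -1.2]
gripper_width: 0.001
grasp_force: 0.0
```

Run:
```python
from h import *
d=grab('scene','s5');g=grab('wrist','w5'); e=grab('side','d5');s=manip.state(); print(s['time'],s['tool_pos'],s['tool_rot'],s['contact_force'],s['gripper_width'],s['grasp_force'])
print('target',st(-161,-122,79),'bar top mid in w5',proj(g,st(-158,-120.7,79)),'seat hang: rim proj',proj(d,st(-10,60,165)))
I=[cv2.resize(d['image'][210:370,250:450],(400,320),interpolation=cv2.INTER_CUBIC),cv2.resize(g['image'],(400,300)),cv2.resize(e['image'][150:290,200:375],(400,320))]
z=np.zeros((600,800,3),np.uint8); z[:320,:400]=I[0];z[:300,400:]=I[1][:, :];z[320:600,:400]=cv2.resize(e['image'][150:290,200:400],(400,280)); cv2.imwrite('pics/m5.png',z)
```

```text
11.6333 [ 0.509052   -0.06734267  0.14926345] [ 6.60454048e-04  2.87507012e-02  9.99586390e-01 -1.02315652e-04] [-0.30089254 -0.05694141  0.26503288] 0.0038516702179119127 0.0
target [ 0.50944801 -0.06723693  0.079     ] bar top mid in w5 [323.00495481 265.92146814] seat hang: rim proj [389.59082192 275.68820222]
```

View pics/m5.png

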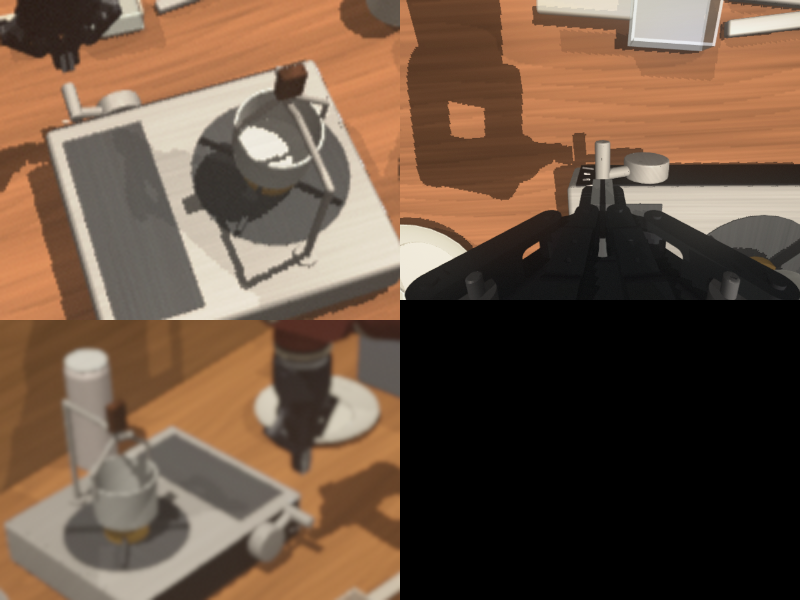

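The pot hangs freely on the hook. The bar, at (602,158) in the wrist crop, is in line with the shut fingers. Next I press down.

Request:
move_arm --increments '[0,0,10,0,0,0,0,20,0,0,0,0,18,0,0,0,0,10,0,0,0,0,5,0,0,0,0,0,0,0]'

```text
time: 12.13
tool_pos: [0.5079, -0.0673, 0.0846]
tool_rot: [-0.001, 0.029, 1.0, 0.0]
contact_force: [-0.6, -0.5, 0.2]
gripper_width: -0.0
grasp_force: 0.0
```

Request:
move_arm --increments '[0,0,4,0,0,0,0,4,0,0,0,0,4,0,0,0,0,3,0,0,0,0,0,0,0]'

```text
time: 12.55
tool_pos: [0.5098, -0.0688, 0.072]
tool_rot: [0.002, 0.029, 1.0, -0.001]
contact_force: [1.0, -2.3, 3.0]
gripper_width: 0.001
grasp_force: 2.0
```

Request:
move_arm --increments '[0,0,3,0,0,0,0,3,0,0,0,0,3,0,0,0,0,3,0,0]'

```text
time: 12.88
tool_pos: [0.5101, -0.069, 0.0603]
tool_rot: [0.002, 0.029, 1.0, -0.002]
contact_force: [-0.0, -3.6, 8.4]
gripper_width: -0.001
grasp_force: 3.6
```

Request:
move_arm --increments '[0,0,3,0,0,0,0,3,0,0,0,0,3,0,0,0,0,3,0,0]'

```text
time: 13.22
tool_pos: [0.5099, -0.0684, 0.0479]
tool_rot: [0.002, 0.029, 1.0, -0.001]
contact_force: [0.2, -3.9, 7.5]
gripper_width: 0.001
grasp_force: 4.2
```

Request:
move_arm --increments '[0,0,3,0,0,0,0,2,0,0,0,0,0,0,0]'

```text
time: 13.47
tool_pos: [0.5096, -0.0677, 0.042]
tool_rot: [0.002, 0.029, 1.0, -0.0]
contact_force: [2.5, -3.1, 5.2]
gripper_width: 0.0
grasp_force: 2.5
```

Request:
move_arm --increments '[0,0,1,0,0,0,0,0,0,0]'

```text
time: 13.63
tool_pos: [0.5096, -0.0676, 0.0412]
tool_rot: [0.002, 0.029, 1.0, -0.0]
contact_force: [2.4, -1.5, 5.2]
gripper_width: -0.003
grasp_force: 2.7
```

Request:
move_arm --increments '[0,0,1,0,0,0,0,0,0,0]'

```text
time: 13.8
tool_pos: [0.5096, -0.0675, 0.0403]
tool_rot: [0.002, 0.029, 1.0, -0.0]
contact_force: [2.2, -1.4, 5.1]
gripper_width: -0.002
grasp_force: 3.1
```

Request:
move_arm --increments '[0,0,1,0,0,0,0,0,0,0]'

```text
time: 13.97
tool_pos: [0.5096, -0.0674, 0.0394]
tool_rot: [0.001, 0.029, 1.0, 0.0]
contact_force: [2.5, -1.4, 7.0]
gripper_width: -0.002
grasp_force: 3.5
```

Run:
```python
from h import *
g=grab('wrist','w6');d=grab('scene','s6');s=manip.state(); print(s['time'],s['tool_pos'],s['contact_force'])
for q in (0,.5,.65,.75,.85): print(q,[(4*(proj(g,st(x,-70-55*np.cos(.4-q),50+55*np.sin(.4-q)))-[240,200])).round(0) for x in (-175,-140)],(4*(proj(d,st(-175,-70-55*np.cos(.4-q),50+55*np.sin(.4-q)))-[255,225])).round(0))
o=np.zeros((480,800,3),np.uint8); o[:,:400]=cv2.resize(g['image'][200:320,240:340],(400,480),interpolation=cv2.INTER_CUBIC); o[:,400:]=cv2.resize(d['image'][225:345,255:355],(400,480),interpolation=cv2.INTER_CUBIC)
cv2.imwrite('pics/m6.png',o)
```

```text
14.0667 [ 0.50970018 -0.06740798  0.03957934] [ 1.60350096 -0.55171633  6.42561369]
0 [array([339., 442.]), array([338., 768.])] [117. 118.]
0.5 [array([301., 323.]), array([302., 604.])] [113. 143.]
0.65 [array([315., 295.]), array([316., 564.])] [117. 149.]
0.75 [array([329., 278.]), array([329., 540.])] [120. 153.]
0.85 [array([347., 262.]), array([346., 519.])] [124. 156.]
```

View pics/m6.png

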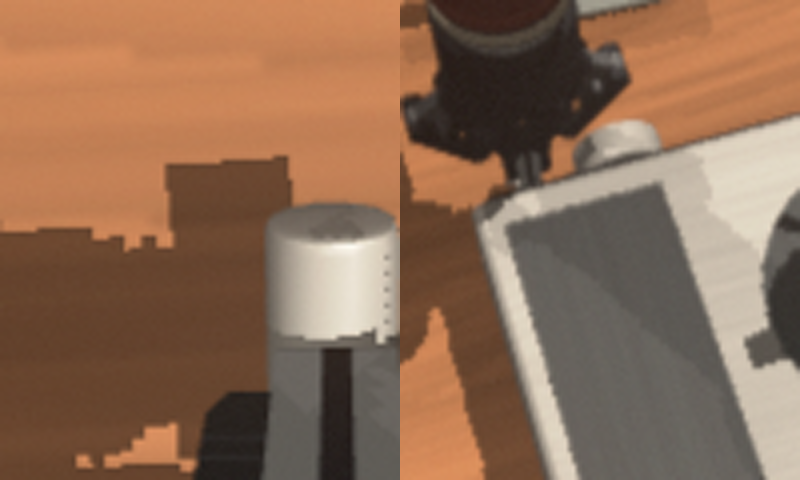

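In the wrist crop the bar's axis is at column 331. The model gives 329 for q = 0.75, 315 for 0.65 and 347 for 0.85. The force dipped here as well, and the TCP height (39.5 mm) matches, so the dial is at the third click. I hold it there.

Request:
move_arm --increments '[0,0,0,0,0,0,0,0,0,0,0,0,0,0,0,0,0,0,0,0,0,0,0,0,0,0,0,0,0,0,0,0,0,0,0,0,0,0,0,0]'

```text
time: 14.73
tool_pos: [0.5097, -0.0674, 0.0396]
tool_rot: [0.002, 0.029, 1.0, 0.0]
contact_force: [2.4, -0.6, 7.6]
gripper_width: 0.0
grasp_force: 3.4
```

Request:
move_arm --increments '[0,0,0,0,0,0,0,0,0,0,0,0,0,0,0,0,0,0,0,0,0,0,0,0,0,0,0,0,0,0,0,0,0,0,0,0,0,0,0,0]'

```text
time: 15.4
tool_pos: [0.5097, -0.0674, 0.0396]
tool_rot: [0.001, 0.029, 1.0, 0.0]
contact_force: [1.9, -0.4, 7.2]
gripper_width: 0.001
grasp_force: 3.4
```

Request:
move_arm --increments '[0,0,0,0,0,0,0,0,0,0,0,0,0,0,0,0,0,0,0,0,0,0,0,0,0,0,0,0,0,0,0,0,0,0,0,0,0,0,0,0]'

```text
time: 16.07
tool_pos: [0.5097, -0.0674, 0.0396]
tool_rot: [0.001, 0.029, 1.0, 0.0]
contact_force: [2.0, -0.4, 6.7]
gripper_width: -0.001
grasp_force: 3.4
```

Run:
```python
from h import *
a=load('s5')['image'];b=grab('scene','s7')['image']
df=cv2.absdiff(a,b).max(2); print('pot region change',df[235:320,355:430].mean(), (df[235:320,355:430]>40).sum())
g=grab('wrist'); o=load('w6'); print('wrist change',cv2.absdiff(g['image'],o['image'])[200:320,240:340].mean())
s=manip.state();print(s['time'],s['tool_pos'],s['contact_force'])
```

```text
pot region change 2.9018039215686273 0
wrist change 0.9615
16.1667 [ 0.50966008 -0.06737529  0.03956399] [ 1.44936805 -0.71839332  6.80660862]
```

The pot still hangs in the same place and the dial is steady, having been held for 2 s.

```bash
python3 -c "
from plant import manip
print(manip.job_done())"
```

```text
the job is handed in; nothing more can be done
None
```

The pot hangs freely on the hook by its bail, and I handed the job in at about 16 s with the dial still held at the third click after more than 2 s there; no verdict was returned.

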